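# Set the kickstand of a wire-reel stand and hold the frame upright

### The arm

A 6-joint arm with a two-finger parallel gripper is mounted at the origin on the work surface. World frame = base frame: x ahead of the robot, y to its left, z up, the work surface at z = 0. Lengths are in m, angles in rad, forces in N, time in s.
With the tool pointing down it reaches from about 0.35 to 0.85 m from the base axis. Payload 8.1 kg.
Tool frame: the origin (TCP) lies at the very end of the fingers, on their centre line; the grasp point (between the pads) lies r.hold_point_z behind it (r.hold_point_z is the distance from the TCP to the grasp point, in m); z points along the fingers, y is the line along which they close (so a half turn about z gives the same grasp; the last joint's range is limited). The gripper opens to 93 mm and grips with 3 to 60 N. Pads are 15 mm wide; open, the fingers measure 128 mm over their backs; the gripper's body (75 mm by 188 mm) begins 65 mm behind the grasp point.
Start: joints at [-1.403, 0.13, 1.488, -0, 1.523, -0.085], TCP at [0.15, -0.581, 0.219] pointing down, gripper open.
Joint ranges: [-2.96, 2.96], [-0.89, 2.26], [0.02, 2.5], [-1.34, 4.48], [0, 2.73], [-2.66, 2.66]. Speed limits (rad/s): [2.39, 2.39, 2.79, 3.14, 3.14, 3.14].

### API

Orientations are given as [roll, pitch, yaw] about the fixed x, y, z axes, in that order (R = Rz(yaw) Ry(pitch) Rx(roll)).
In Python, from plant import r, vision, close_job gives the robot as it stands.
- The arm moves only by the tool step_arm, never from a script. Its argument "motion" is a list of rows, each a list of 7 numbers: the shift along the tool's x, y, z in mm, then the turn, a rotation vector about the tool's x, y, z in degrees, then the finger opening in mm, from 0 to 93. A call has 1 to 12 rows; each row shifts and turns the commanded pose from where the row before left it, along the tool's axes as they then stand; what a row does not reach is not made up. A row lasts 1/12 s, in which the tool goes at most 41.7 mm and 7.16 degrees, less where a joint would pass 70% of its speed; a pose out of reach is approached as far as the arm can. A call is refused whole if a number of a shift passes 41.7 or a number of a turn 7.16, either way. A call with a gripper value outside its range is refused whole. The fingers move at their own pace and stop on an object; "grip_force" is the grip in N (left out, the last holds). Time passes only in rows, so rows that do not move let the fingers close. It gives the time, the measured TCP pose, the force, the opening and the grip force at its end, in the units of the state.
- r.observe(): the state, without advancing time (a new reading comes with each control period).
- vision.grab_frame(name): name is "side" or "top"; returns the picture (420x560x3 uint8, red, green, blue); there is no depth.
- vision.calibration(name): a dict with "fx", "fy", "cx", "cy" (pixels), "view" (4x4, takes a point from world to camera coordinates). Camera axes: x right, y up, looking along -z (the intrinsics and any distortion apply to the point x, -y, -z); pixel columns grow to the right and rows downward; lengths in m; the calibration is good to about 2 mm. A picture is of the moment at which its call begins. calibration takes no time and is no camera call.
- close_job(): hands the job in; it is judged then, once.
The state is a dict: "clock": time; "q": joint angles; "joint_velocities": joint speeds; "joint_torque": joint torques, N m; "position": TCP position; "tcp_rot": TCP orientation; "contact_force": force on the tool from outside, world axes, zero at the start; "wrist_torque": the same for the moment, N m; "gripper_width": finger opening in m; "grip_force": force on a finger pad.
Only numpy, scipy, OpenCV 4.12 (cv2) and the standard library are available. Lean on these libraries where they do the work, as an engineer would, in place of code of your own. Each camera call takes 0.05 s, during which the arm holds its last target. There are 200 camera calls.

### The job

The copper-wire reel stand is leaning back on its rests with its red kickstand folded up. Push the kickstand down over centre until it snaps all the way to its stop, while the frame is still leaning back; then take the frame by its black top bar and bring it upright until you feel the kickstand's foot come down on the yellow pad, and finish still holding it there by the bar with the foot pressed on the pad, because it falls back as soon as it is let go. Do not tip the frame past upright and leave the other things on the bench where they are.

Things in the scene. Friction and masses are not known exactly. Their poses are not given: they have to be found in the camera images.
- stand_base: Blue steel base plate of the reel stand, fixed to the bench, 260 (x) x 240 (y) x 8 mm, turned up to 0.5 rad either way. Origin: centre of its underside. Its z is up; its x points to the kickstand side, away from the robot, its -x to the side on which the frame leans at first.
- reel_frame (a joint): Tilt of the frame about a level hinge along the base's y axis, rad. 0 = upright; it starts at its rest at -0.32 (leaning to the base's -x, towards the robot); positive = tipped to the base's +x, the kickstand side. The frame with its reel weighs 0.8 to 1.2 kg (reel unknown) and gravity drives it back to -0.32, also from upright; holding it upright by the top bar takes 1 to 2 N.
- frame_hinge (a point): Point on the frame's hinge axis, midway across, 30 mm above the base's underside, straight above the base's origin. Its axes turn with the frame: y along the hinge, z up along the frame.
- grip_bar: Black round bar across the top of the frame, 18 mm thick, 146 mm long along its y axis. Origin: its centre, 240 mm up the frame from the hinge axis. Between the two grey uprights, whose centres are 65 mm either side and which join it from below, its middle is free from above and from both sides; it can turn between the fingers. The reel (100 mm across, 88 mm wide) sits between the uprights, its axle 100 mm below the bar and 45 mm to the -x side.
- kickstand (a joint): Angle of the red kickstand leg, rad. 0 = folded up, lying level along the frame and pointing to the frame's -y; it swings down about an axis along the frame's x, to a stop at 1.71, a little past straight down. A spring holds it at either end: over centre at about 0.8 rad it snaps the rest of the way by itself. Pushing it down takes about 2 to 4 N at the push point, less nearer the centre. More than some 7 N would lift the leaning frame off its rests.
- kickstand_pivot (a point): Pivot of the kickstand: in the frame's axes 90 mm to +x, 65 mm to +y and 130 mm up from frame_hinge. Axes turn with the leg: its -y runs along the leg to the foot.
- kickstand_push (a point): Point to push, on the upper face of the red leg (flat bar 26 mm wide along x, 8 mm thick), 90 mm from the pivot. While the leg is folded it is pushed from above, along the frame's own downward direction (-z of frame_hinge), as the leg swings in a plane that leans with the frame. Free from above; the nearest part of the frame is 75 mm away.
- kick_foot: Black rubber ball foot of the kickstand, 26 mm across, at the end of the leg. Origin: its centre, 128 mm from the pivot.
- seat_pad: Yellow seat pad on the base, 60 x 50 mm, on which the foot of the lowered kickstand lands when the frame is about upright. Origin: centre of its underside; its top lies 16 mm higher. Its height differs by 3 mm either way from stand to stand, so that the foot meets it with the frame within about 0.04 rad of upright. It is rigid: stop when the push is felt (5 to 15 N at the bar is plenty).
- spare_reel: Bystander, loose: spare reel of copper wire, 70 mm wide, 54 mm high, standing on end. Origin: centre of its underside.
- wrench: Bystander, loose: open wrench lying on the bench.
- screwdriver: Bystander, loose: screwdriver lying on the bench.
- jar: Bystander, loose: closed jar, 64 mm wide, 80 mm high. Origin: centre of its underside.
- flux_bottle: Bystander, loose: bottle with red cap, 52 mm wide, 130 mm high. Origin: centre of its underside.
- cup: Bystander, loose: open blue cup, 70 mm wide, 70 mm high. Origin: centre of its underside.
- wood_block: Bystander, loose: wooden block, 100 x 50 x 40 mm. Origin: centre of its underside.
Mind the look-alikes: they are no part of the job. Of the things that look like the seat_pad, the smaller one is meant.

How it is judged:
On the way:
1. the kickstand is down at its stop while the frame still leans back on its rests (value of joint kickstand above 1.6 rad and value of joint reel_frame below -0.2 rad), for 0.2 s.
At the end, for the whole second after the job is handed in: The kickstand is down at its stop (over 1.6 rad), the frame stands still within 0.09 rad of upright, the foot presses on the yellow pad with more than 2 N, and the fingers hold the black top bar (over 1 N) and do not touch the foot, all this through the last second (value of joint kickstand above 1.6 rad and value of joint reel_frame between -0.09 and 0.09 rad and contact force between kick_foot and seat_pad above 2 N and contact force between the fingers and grip_bar above 1 N and contact force between the arm and kick_foot below 0.5 N and velocity of joint reel_frame between -0.1 and 0.1 rad/s); the arm keeps its last pose, push and grip.
It fails at once if the frame is tipped past upright by more than 0.2 rad (value of joint reel_frame above 0.2 rad).
It fails at once if a bystander is moved by more than 30 mm (distance of any of spare_reel, wrench, screwdriver, jar, flux_bottle, cup, wood_block from where it was at the start of the episode above 0.03 m).
It also fails if it takes over 56 s, if anything falls off the work surface, if the arm or the gripper's body presses on something with over 40 N, if the wrist force passes 120 N, or if a joint passes its speed limit or range.

## Working session

There is one attempt and no reset: what is moved stays moved. The work goes in short steps, Python scripts to look and compute and a tool call to move; the robot and the scene stay as the last step left them, time stands still between calls to the robot, and variables do not carry over. Pictures are saved under pics/ and viewed, at most 10 in all, crops included, and the job is handed in when it is done.

Besides the shell and the picture viewer there is one more tool, called after "Call:" as name(argument=value, ...) on one line, values as JSON. step_arm: Moves the arm, as the interface text tells. Its arguments: {"type":"object","properties":{"motion":{"type":"array"},"grip_force":{"type":"number"}},"required":["motion"]}

```bash
mkdir -p pics; ls; python3 - <<'E'
from plant import r, vision
import cv2
for n in("top","side"):
    im=vision.grab_frame(n); cv2.imwrite(f"pics/{n}0.png",im[:,:,::-1]); c=vision.calibration(n); print(n,c)
print(r.hold_point_z, r.observe())
E
```

```text
pics
top {'fx': 437.05874993046655, 'fy': 437.05874993046655, 'cx': 272.66926434383544, 'cy': 209.33852694158557, 'view': array([[-0.00501587, -0.99998416, -0.00255244, -0.00883929],
       [ 0.99470909, -0.00525129,  0.10259753, -0.55433152],
       [-0.10260931, -0.00202432,  0.99471967, -1.57538591],
       [ 0.        ,  0.        ,  0.        ,  1.        ]])}
side {'fx': 382.52285378015966, 'fy': 382.52285378015966, 'cx': 279.5608115767468, 'cy': 208.69855305635403, 'view': array([[-0.92553958,  0.37861152,  0.0054592 ,  0.51031064],
       [-0.20600457, -0.51558345,  0.83170657, -0.034105  ],
       [ 0.31770836,  0.76865273,  0.55518859, -1.33789784],
       [ 0.        ,  0.        ,  0.        ,  1.        ]])}
0.0188 {'clock': 0.1, 'q': array([-1.40340354e+00,  1.31031136e-01,  1.48914107e+00, -8.52604684e-06,
        1.52301471e+00, -8.53971464e-02]), 'joint_velocities': array([-9.18968433e-05, -2.85314726e-04, -2.61878013e-03, -9.79282790e-05,
        4.00593622e-04, -8.90005038e-04]), 'joint_torque': array([ 1.46994495e-03, -5.61339319e+01, -4.93096304e+01,  7.71501800e-02,
        2.91020464e-02, -7.19618993e-05]), 'position': array([ 0.15000008, -0.5804299 ,  0.21774101]), 'tcp_rot': array([-3.14000347e+00, -1.27495371e-04,  2.52790247e-01]), 'contact_force': array([-0.2031046 ,  0.16067445,  0.03728426]), 'wrist_torque': array([ 0.02182243,  0.07244514, -0.06195635]), 'grip_force': 0.0, 'gripper_width': 0.09294085151316456}
```

View pics/top0.png

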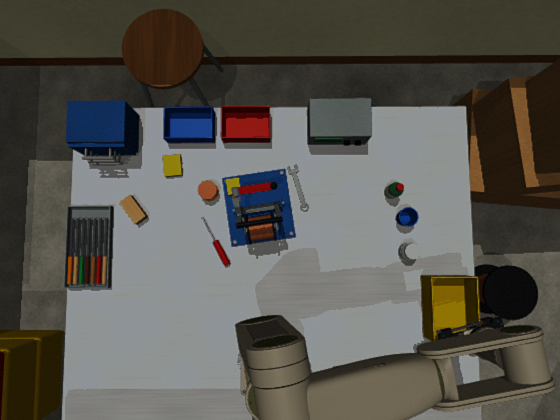

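View pics/side0.png

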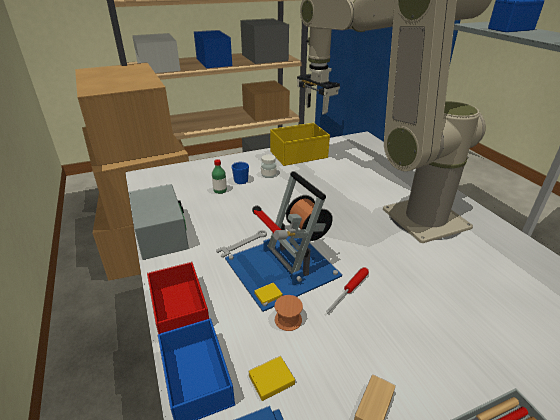

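The top view shows the blue base with its corners near (223,179), (285,170), (296,238) and (233,246), giving a yaw of about +0.15. The red leg runs from (238,190) to the foot at (274,186), the bar is near (260,222), and the small yellow pad is at (233,185). In the side view the bar runs from (293,177) to (324,197), with the foot at (257,209).

```bash
cat > h.py <<'E'
import numpy as np, cv2
from plant import r, vision
from scipy.spatial.transform import Rotation as R
def proj(n,P):
    c=vision.calibration(n); V=c['view']; p=np.atleast_2d(P)@V[:3,:3].T+V[:3,3]
    return np.c_[c['cx']+c['fx']*p[:,0]/-p[:,2], c['cy']-c['fy']*p[:,1]/-p[:,2]]
def ray(n,uv):
    c=vision.calibration(n); V=c['view']
    d=np.array([(uv[0]-c['cx'])/c['fx'],-(uv[1]-c['cy'])/c['fy'],-1.])
    return -V[:3,:3].T@V[:3,3], V[:3,:3].T@d
def onplane(n,uv,z):
    o,d=ray(n,uv); return o+d*(z-o[2])/d[2]
def base2w(b,P): # b=(x,y,yaw)
    return R.from_euler('z',b[2]).apply(P)+[b[0],b[1],0]
def frame2w(b,P,t): # frame coords rel hinge, tilt about y
    return base2w(b,R.from_euler('y',t).apply(P)+[0,0,.03])
E
python3 - <<'E'
from h import *
im=cv2.imread('pics/top0.png'); hsv=cv2.cvtColor(im,cv2.COLOR_BGR2HSV)
m=cv2.inRange(hsv,(100,120,40),(125,255,255)); m2=np.zeros_like(m); m2[160:255,210:305]=m[160:255,210:305]
pts=np.argwhere(m2)[:,::-1]; W=np.array([onplane('top',p,.008)[:2] for p in pts],np.float32)
(c,s,a)=cv2.minAreaRect(W); print('base',c,s,a)
yaw=np.deg2rad(a); yaw=(yaw+np.pi/4)%(np.pi/2)-np.pi/4; print(yaw)
b=(c[0],c[1],yaw); t=-.32
F={'bar':[0,0,.24],'barL':[0,.073,.24],'barR':[0,-.073,.24],'piv':[.09,.065,.13],'push':[.09,-.025,.134],'foot':[.09,-.063,.13]}
vis={n:cv2.imread(f'pics/{n}0.png') for n in('top','side')}
for k,v in F.items():
    w=frame2w(b,np.array(v),t); print(k,w.round(4))
    for n in vis:
        u=proj(n,w)[0]; print('  ',n,u.round(1)); cv2.circle(vis[n],tuple(int(x) for x in u.round()),1,(0,255,0),-1)
# masks of foot: red leg extents
for n,(y0,y1,x0,x1) in {'top':(170,200,225,290),'side':(200,245,245,300)}.items():
    h=cv2.cvtColor(cv2.imread(f'pics/{n}0.png'),cv2.COLOR_BGR2HSV)[y0:y1,x0:x1]
    k=cv2.inRange(h,(0,150,80),(6,255,255))|cv2.inRange(h,(174,150,80),(180,255,255))
    p=np.argwhere(k)[:,::-1]+[x0,y0]; print(n,'red',cv2.minAreaRect(p.astype(np.float32)),len(p))
A=cv2.resize(vis['top'][160:260,210:310],(390,390),interpolation=2); B=cv2.resize(vis['side'][165:315,215:365],(390,390),interpolation=2)
cv2.imwrite('pics/chk.png',np.hstack([A,B]))
E
```

```text
base (0.5658807158470154, 0.0420757532119751) (0.25789856910705566, 0.2373594045639038) 8.338958740234375
0.1455422862050484
bar [0.4912 0.0311 0.2578]
   top [258.9 221.9]
   side [305.5 184.9]
barL [0.4806 0.1034 0.2578]
   top [235.9 225.4]
   side [321.7 197.6]
barR [ 0.5018 -0.0411  0.2578]
   top [281.9 218.4]
   side [290.9 173.5]
piv [0.6005 0.1128 0.1817]
   top [235.1 191. ]
   side [278.9 234.6]
push [0.6123 0.0236 0.1855]
   top [261.8 187.2]
   side [262.2 215.5]
foot [ 0.6191 -0.0138  0.1817]
   top [273.1 185.3]
   side [255.2 209.9]
top red ((254.44134521484375, 188.10879516601562), (7.26868200302124, 32.48655700683594), 81.46923065185547) 234
side red ((266.2500305175781, 220.25001525878906), (31.819805145263672, 7.071067810058594), 45.0) 203
```

View pics/chk.png

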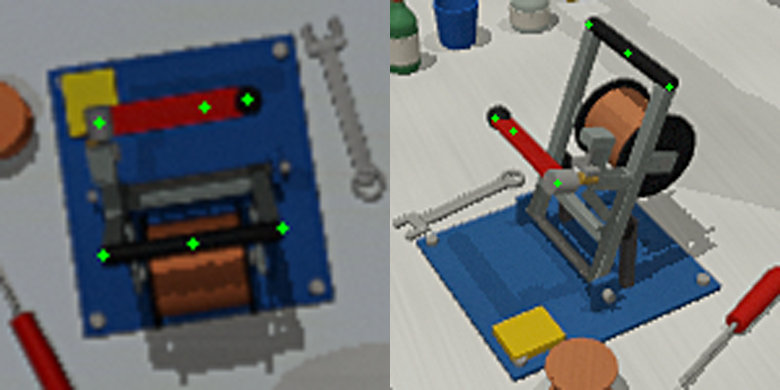

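```bash
cat >> h.py <<'E'
B=(.5659,.0421,.1455); T0=-.32
def Rframe(t): return R.from_euler('z',B[2])*R.from_euler('y',t)
def delta(p,Rt,name=''):
    s=r.observe(); Rc=R.from_euler('xyz',s['tcp_rot']); 
    print(name,'shift mm (cur tool)',(Rc.inv().apply(p-s['position'])*1e3).round(1),'(tgt tool)',(Rt.inv().apply(p-s['position'])*1e3).round(1),
      'rot deg',np.rad2deg((Rc.inv()*Rt).as_rotvec()).round(1),'tgt',np.round(p,4))
phi=.35; c,s_=np.cos(phi),np.sin(phi)
Rpush=Rframe(T0)*R.from_matrix(np.array([[1,0,0],[0,-c,s_],[0,-s_,-c]]))
def pushp(y,z): return frame2w(B,np.array([.09,y,z]),T0)
Rbar=R.from_euler('xyz',[np.pi,0,np.pi/2+B[2]])
E
python3 - <<'E'
from h import *
delta(pushp(-.0136,.26),Rpush,'above')
delta(pushp(-.0136,.155),Rpush,'pre')
E
```

```text
above shift mm (cur tool) [ 560.6 -485.   -86.5] (tgt tool) [ 507.2 -483.1  257.3] rot deg [18.8 19.2  2.8] tgt [0.5715 0.0292 0.3051]
pre shift mm (cur tool) [ 593.4 -481.3   13.1] (tgt tool) [ 507.2 -447.1  355.9] rot deg [18.8 19.2  2.8] tgt [0.6042 0.034  0.2054]
```

Call:
step_arm(motion=[[0,0,-35,0,0,0,0],[0,0,-35,0,0,0,0],[0,0,-35,0,0,0,0],[0,0,-35,0,0,0,0],[26,-22,0,0,0,0,0],[26,-22,0,0,0,0,0],[26,-22,0,0,0,0,0],[26,-22,0,0,0,0,0],[26,-22,0,0,0,0,0],[26,-22,0,0,0,0,0],[26,-22,0,0,0,0,0],[26,-22,0,0,0,0,0]], grip_force=10)

```text
clock: 1.1
position: [0.308, -0.3569, 0.3582]
tcp_rot: [-3.141, 0.0, 0.253]
contact_force: [0.3, -0.4, 0.6]
gripper_width: 0.0177
grip_force: 0.0
```

Call:
step_arm(motion=[[26,-22,0,0,0,0,0],[26,-22,0,0,0,0,0],[26,-22,0,0,0,0,0],[26,-22,0,0,0,0,0],[26,-22,0,0,0,0,0],[26,-22,0,0,0,0,0],[26,-22,0,0,0,0,0],[26,-22,0,0,0,0,0],[26,-22,0,0,0,0,0],[26,-22,0,0,0,0,0],[26,-22,0,0,0,0,0],[26,-22,0,0,0,0,0]])

```text
clock: 2.1
position: [0.5441, -0.0231, 0.3582]
tcp_rot: [-3.141, 0.001, 0.253]
contact_force: [0.4, -0.8, 0.2]
gripper_width: 0.0002
grip_force: 0.0
```

Call:
step_arm(motion=[[0,0,0,4.7,4.8,0.7,0],[0,0,0,4.7,4.8,0.7,0],[0,0,0,4.7,4.8,0.7,0],[0,0,0,4.7,4.8,0.7,0],[0,0,0,0,0,0,0],[0,0,0,0,0,0,0]])

```text
clock: 2.6
position: [0.5425, -0.0265, 0.3572]
tcp_rot: [-2.793, -0.317, 0.142]
contact_force: [-0.6, -0.5, -0.3]
gripper_width: 0.0002
grip_force: 0.0
```

```bash
python3 - <<'E'
from h import *
delta(pushp(-.0136,.26),Rpush,'above')
delta(pushp(-.0136,.155),Rpush,'pre')
s=r.observe(); print(s['clock'],s['q'].round(2),s['contact_force'],s['gripper_width'])
E
```

```text
above shift mm (cur tool) [ 18.5 -27.1  74.7] (tgt tool) [ 18.5 -26.9  74.8] rot deg [ 0.1  0.1 -0.2] tgt [0.5715 0.0292 0.3051]
pre shift mm (cur tool) [ 18.8   8.7 173.4] (tgt tool) [ 18.5   9.1 173.4] rot deg [ 0.1  0.1 -0.2] tgt [0.6042 0.034  0.2054]
2.6 [-0.47 -0.21  1.64  0.47  1.65  0.96] [-0.55880225 -0.52902058 -0.34795757] 0.00019555575846571128
```

Call:
step_arm(motion=[[9,-13,20,0,0,0,0],[9,-14,20,0,0,0,0],[0,0,35,0,0,0,0],[0,9,25,0,0,0,0],[0,9,25,0,0,0,0],[0,9,25,0,0,0,0],[0,9,23,0,0,0,0],[0,0,0,0,0,0,0],[0,0,0,0,0,0,0],[0,0,0,0,0,0,0]])

```text
clock: 3.43
position: [0.6053, 0.0359, 0.209]
tcp_rot: [-2.795, -0.322, 0.148]
contact_force: [-0.4, 0.1, 0.2]
gripper_width: 0.0003
grip_force: 0.0
```

```bash
python3 - <<'E'
from h import *
delta(pushp(-.0136,.155),Rpush,'pre')
delta(pushp(-.0136,.140),Rpush,'contact')
delta(pushp(-.0136+.02,.055),Rpush,'end')
im=[vision.grab_frame(n)[:,:,::-1] for n in('top','side')]
cv2.imwrite('pics/pre.png',np.hstack([cv2.resize(im[0][120:270,190:340],(390,390)),cv2.resize(im[1][110:310,180:380],(390,390))]))
E
```

```text
pre shift mm (cur tool) [-2.4  2.7  2.1] (tgt tool) [-2.4  2.7  2.1] rot deg [ 0.1 -0.   0.2] tgt [0.6042 0.034  0.2054]
contact shift mm (cur tool) [-2.5  7.8 16.2] (tgt tool) [-2.4  7.8 16.2] rot deg [ 0.1 -0.   0.2] tgt [0.6088 0.0346 0.1912]
end shift mm (cur tool) [ -2.5  18.  102.9] (tgt tool) [ -2.4  18.2 102.9] rot deg [ 0.1 -0.   0.2] tgt [0.6324 0.0583 0.1105]
```

View pics/pre.png

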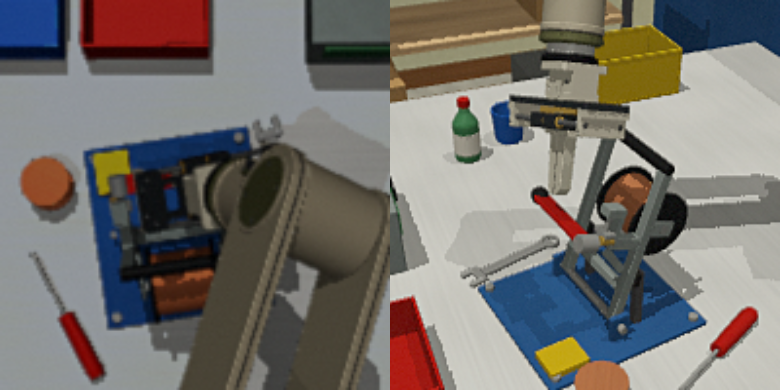

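The picture shows the closed fingertips just above the red leg (side crop ~(560,195)), with the body clear of the bar. I'll push now.

Call:
step_arm(motion=[[-2.5,4,8,0,0,0,0],[0,4,8,0,0,0,0],[0,1.5,6,0,0,0,0],[0,1.5,6,0,0,0,0],[0,1,6,0,0,0,0],[0,1,6,0,0,0,0]])

```text
clock: 4.03
position: [0.6155, 0.038, 0.1658]
tcp_rot: [-2.794, -0.32, 0.146]
contact_force: [0.4, -3.1, 2.3]
gripper_width: 0.0005
grip_force: 1.4
```

Call:
step_arm(motion=[[0,1,7,0,0,0,0],[0,1,7,0,0,0,0],[0,1,7,0,0,0,0],[0,1,7,0,0,0,0]])

```text
clock: 4.37
position: [0.6229, 0.046, 0.1393]
tcp_rot: [-2.792, -0.32, 0.146]
contact_force: [0.0, -0.3, 0.8]
gripper_width: 0.0003
grip_force: 0.8
```

Call:
step_arm(motion=[[0,1,8,0,0,0,0],[0,0.5,8,0,0,0,0],[0,0.5,8,0,0,0,0],[0,0.5,8,0,0,0,0],[0,0,0,0,0,0,0],[0,0,0,0,0,0,0]])

```text
clock: 4.87
position: [0.6308, 0.0556, 0.1097]
tcp_rot: [-2.792, -0.319, 0.146]
contact_force: [-0.3, -0.7, -0.1]
gripper_width: 0.0006
grip_force: 0.0
```

```bash
python3 - <<'E'
from h import *
delta(pushp(-.0136+.02,.055),Rpush,'end')
im=[vision.grab_frame(n)[:,:,::-1] for n in('top','side')]
cv2.imwrite('pics/post.png',np.hstack([cv2.resize(im[0][120:270,190:340],(390,390)),cv2.resize(im[1][110:310,180:380],(390,390))]))
E
```

```text
end shift mm (cur tool) [ 2.1 -2.3  0.7] (tgt tool) [ 2.1 -2.3  0.7] rot deg [0.  0.1 0. ] tgt [0.6324 0.0583 0.1105]
```

View pics/post.png

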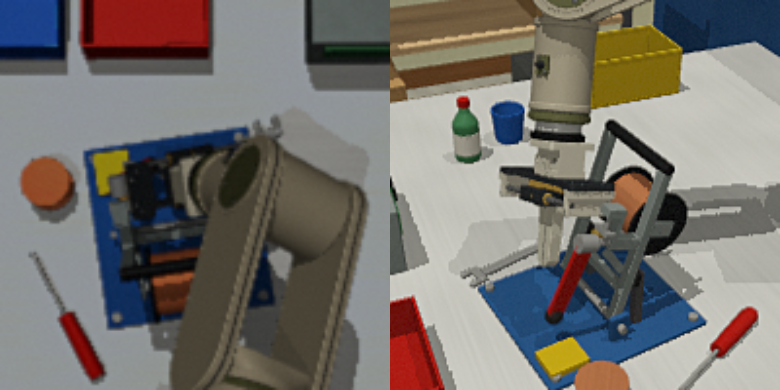

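The side crop shows the red leg down past vertical, with the foot at (555,316) and the frame still leaning. I'll retreat.

Call:
step_arm(motion=[[0,0,-30,0,0,0,0],[0,0,-40,0,0,0,0],[0,0,-40,0,0,0,0],[0,0,-40,0,0,0,0],[0,0,-40,0,0,0,0],[0,0,-40,0,0,0,0],[0,0,-40,0,0,0,0],[0,0,0,0,0,0,0]])

```text
clock: 5.63
position: [0.5671, -0.0509, 0.3617]
tcp_rot: [-2.802, -0.332, 0.147]
contact_force: [1.4, -0.3, 0.0]
gripper_width: 0.0004
grip_force: 0.0
```

```bash
python3 - <<'E'
from h import *
print(proj('side',frame2w(B,np.array([.09,.0828,.0032]),T0)))
bar=frame2w(B,np.array([0,0,.24]),T0)
delta(bar+[0,0,.08],Rbar,'above'); print(r.observe()['q'].round(2),r.observe()['position'])
E
```

```text
[[268.91814643 279.57384019]]
above shift mm (cur tool) [-67.4 -86.3  32.7] (tgt tool) [ 92.2 -63.2  23.8] rot deg [ -0.4 -29.7 -84.9] tgt [0.4912 0.0312 0.3378]
[-0.49 -0.14  1.57  0.47  1.64  0.93] [ 0.56705935 -0.05090804  0.36166376]
```

Call:
step_arm(motion=[[0,0,0,0,-2.3,-6.5,40],[0,0,0,0,-2.3,-6.5,55],[0,0,0,0,-2.3,-6.5,55],[0,0,0,0,-2.3,-6.5,55],[0,0,0,0,-2.3,-6.5,55],[0,0,0,0,-2.3,-6.5,55],[0,0,0,0,-2.3,-6.5,55],[0,0,0,0,-2.3,-6.5,55],[0,0,0,0,-2.3,-6.5,55],[0,0,0,0,-2.3,-6.5,55],[0,0,0,0,-2.3,-6.5,55],[0,0,0,0,-2.3,-6.5,55]])

```text
clock: 6.63
position: [0.566, -0.0477, 0.352]
tcp_rot: [-3.12, -0.046, 1.605]
contact_force: [-0.2, -0.5, -0.9]
gripper_width: 0.0548
grip_force: 0.0
```

Call:
step_arm(motion=[[0,0,0,0,-2.3,-6.5,55],[30,-20,5,0,0,0,55],[30,-20,5,0,0,0,55],[30,-20,5,0,0,0,55],[0,0,0,0,0,0,55],[0,0,0,0,0,0,55]])

```text
clock: 7.13
position: [0.4925, 0.0342, 0.3392]
tcp_rot: [-3.123, -0.01, 1.716]
contact_force: [1.3, 0.6, 0.6]
gripper_width: 0.0552
grip_force: 0.0
```

```bash
python3 - <<'E'
from h import *
bar=frame2w(B,np.array([0,0,.24]),T0)
delta(bar+[0,0,.08],Rbar,'above');delta(bar-[0,0,r.hold_point_z],Rbar,'grasp'); print(r.observe()['q'].round(2),r.observe()['gripper_width'])
for th in (1.4,1.5,1.6,1.71):
    print(th,proj('side',frame2w(B,np.array([.09,.065-.128*np.cos(th),.13-.128*np.sin(th)]),T0)).round(1))
im=[vision.grab_frame(n)[:,:,::-1] for n in('top','side')]
cv2.imwrite('pics/bar.png',np.hstack([cv2.resize(im[0][150:270,190:310],(390,390)),cv2.resize(im[1][150:300,220:370],(390,390))]))
E
```

```text
above shift mm (cur tool) [-2.8 -1.7  1.4] (tgt tool) [-2.8 -1.7  1.4] rot deg [-1.  -0.6 -0. ] tgt [0.4912 0.0312 0.3378]
grasp shift mm (cur tool) [-3.800e+00  1.000e-01  1.002e+02] (tgt tool) [ -2.8  -1.7 100.2] rot deg [-1.  -0.6 -0. ] tgt [0.4912 0.0312 0.239 ]
[-0.04 -0.16  1.56  0.01  1.76 -0.18] 0.055183781034503776
1.4 [[261.8 270.3]]
1.5 [[263.9 273.6]]
1.6 [[266.2 276.7]]
1.71 [[268.9 279.6]]
```

View pics/bar.png

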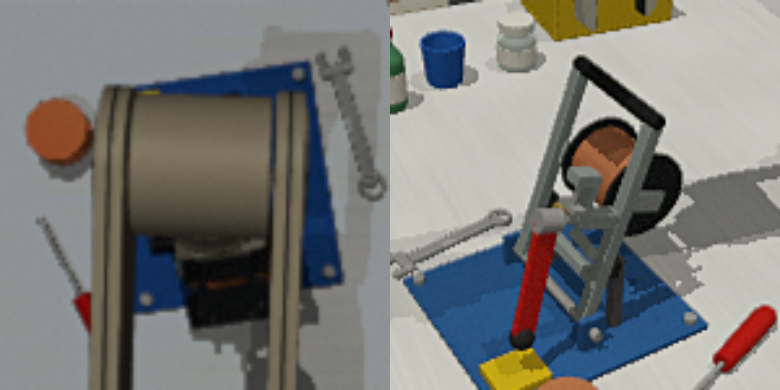

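The kickstand is at its stop: the foot is at side px (271,280) and I predicted (269,280). Next I descend onto the bar.

Call:
step_arm(motion=[[-2.8,-1.5,0,-1,-0.6,0,55],[0,0,25,0,0,0,55],[0,0,25,0,0,0,55],[0,0,25,0,0,0,55],[0,0,15,0,0,0,55],[0,0,10,0,0,0,55],[0,0,0,0,0,0,55],[0,0,0,0,0,0,55]])

```text
clock: 7.9
position: [0.4922, 0.0294, 0.239]
tcp_rot: [-3.139, 0.001, 1.713]
contact_force: [-0.1, 0.6, 0.4]
gripper_width: 0.0551
grip_force: 0.0
```

```bash
python3 - <<'E'
from h import *
bar=frame2w(B,np.array([0,0,.24]),T0)
delta(bar-[0,0,r.hold_point_z],Rbar,'grasp'); print(r.observe()['contact_force'])
E
```

```text
grasp shift mm (cur tool) [ 1.9 -0.7 -0. ] (tgt tool) [ 1.9 -0.7 -0. ] rot deg [-0.1  0.  -0.2] tgt [0.4912 0.0312 0.239 ]
[-0.12925597  0.5771935   0.36520022]
```

Call:
step_arm(motion=[[0,-0.7,0,0,0,0,15],[0,0,0,0,0,0,10],[0,0,0,0,0,0,10],[0,0,0,0,0,0,10],[0,0,0,0,0,0,10],[0,0,0,0,0,0,10],[0,0,0,0,0,0,10]], grip_force=20)

```text
clock: 8.48
position: [0.491, 0.0298, 0.2389]
tcp_rot: [-3.139, 0.001, 1.714]
contact_force: [-3.2, -0.3, 3.1]
gripper_width: 0.0172
grip_force: 20.0
```

```bash
python3 - <<'E'
from h import *
p0=frame2w(B,np.array([0,0,.24]),T0)
for t in (-.32,-.26,-.2,-.14,-.09,-.05,0,.03): print(t,(Rbar.inv().apply(frame2w(B,np.array([0,0,.24]),t)-p0)*1e3).round(1),frame2w(B,np.array([0,0,.24]),t)-[0,0,r.hold_point_z])
E
```

```text
-0.32 [0. 0. 0.] [0.49120175 0.03115405 0.2390165 ]
-0.26 [ 0.  13.8 -4.1] [0.50485261 0.03315439 0.24313359]
-0.2 [ 0.  27.8 -7.4] [0.51872318 0.03518692 0.24641598]
-0.14 [ 0.  42.  -9.8] [0.53276353 0.03724433 0.24885184]
-0.09 [ -0.   53.9 -11.2] [0.54455708 0.0389725  0.25022866]
-0.05 [  0.   63.5 -11.9] [0.55403174 0.04036088 0.25090006]
0 [  0.   75.5 -12.2] [0.5659 0.0421 0.2512]
0.03 [ -0.   82.7 -12.1] [0.57302285 0.04314375 0.25109201]
```

Call:
step_arm(motion=[[0,4.6,-1.4,0,0,0,10],[0,4.6,-1.4,0,0,0,10],[0,4.6,-1.3,0,0,0,10],[0,4.7,-1.1,0,0,0,10],[0,4.7,-1.1,0,0,0,10],[0,4.7,-1.1,0,0,0,10],[0,4.7,-0.8,0,0,0,10],[0,4.7,-0.8,0,0,0,10],[0,4.7,-0.8,0,0,0,10],[0,4,-0.5,0,0,0,10],[0,4,-0.5,0,0,0,10],[0,0,0,0,0,0,10]])

```text
clock: 9.48
position: [0.5416, 0.037, 0.2493]
tcp_rot: [-3.14, 0.001, 1.714]
contact_force: [-0.1, -2.2, 2.5]
gripper_width: 0.0173
grip_force: 20.0
```

Call:
step_arm(motion=[[0,2,-0.3,0,0,0,10],[0,2,-0.3,0,0,0,10],[0,2,-0.2,0,0,0,10],[0,0,0,0,0,0,10],[0,0,0,0,0,0,10],[0,0,0,0,0,0,10]])

```text
clock: 9.98
position: [0.5466, 0.0377, 0.2499]
tcp_rot: [-3.139, 0.001, 1.714]
contact_force: [-0.8, -2.4, -1.4]
gripper_width: 0.0175
grip_force: 20.0
```

Call:
step_arm(motion=[[0,2,-0.2,0,0,0,10],[0,2,-0.2,0,0,0,10],[0,2,-0.1,0,0,0,10],[0,0,0,0,0,0,10],[0,0,0,0,0,0,10]])

```text
clock: 10.4
position: [0.5528, 0.0386, 0.2505]
tcp_rot: [-3.139, 0.001, 1.714]
contact_force: [-0.1, -3.7, -2.9]
gripper_width: 0.0177
grip_force: 20.0
```

Call:
step_arm(motion=[[0,2,-0.1,0,0,0,10],[0,2,0,0,0,0,10],[0,0,0,0,0,0,10],[0,0,0,0,0,0,10]])

```text
clock: 10.73
position: [0.5568, 0.0392, 0.2508]
tcp_rot: [-3.139, 0.001, 1.714]
contact_force: [-1.4, -3.8, -2.3]
gripper_width: 0.0175
grip_force: 20.0
```

Call:
step_arm(motion=[[0,2,-0.1,0,0,0,10],[0,1,0,0,0,0,10],[0,0,0,0,0,0,10],[0,0,0,0,0,0,10]])

```text
clock: 11.07
position: [0.5597, 0.0396, 0.2509]
tcp_rot: [-3.14, 0.001, 1.714]
contact_force: [-0.6, -3.5, -1.0]
gripper_width: 0.0176
grip_force: 20.0
```

Call:
step_arm(motion=[[0,1.5,0,0,0,0,10],[0,1.5,0,0,0,0,10],[0,0,0,0,0,0,10],[0,0,0,0,0,0,10]])

```text
clock: 11.4
position: [0.5628, 0.0401, 0.2511]
tcp_rot: [-3.14, 0.001, 1.714]
contact_force: [-1.7, -5.0, -1.0]
gripper_width: 0.0171
grip_force: 20.0
```

Call:
step_arm(motion=[[0,1,0,0,0,0,10],[0,1,0,0,0,0,10],[0,0,0,0,0,0,10],[0,0,0,0,0,0,10]])

```text
clock: 11.73
position: [0.5647, 0.0404, 0.2511]
tcp_rot: [-3.14, 0.001, 1.714]
contact_force: [-1.0, -4.1, 1.5]
gripper_width: 0.0176
grip_force: 20.0
```

Call:
step_arm(motion=[[0,1,0,0,0,0,10],[0,1,0,0,0,0,10],[0,0,0,0,0,0,10],[0,0,0,0,0,0,10]])

```text
clock: 12.07
position: [0.566, 0.0406, 0.2512]
tcp_rot: [-3.138, 0.001, 1.714]
contact_force: [-5.6, -4.4, 5.0]
gripper_width: 0.0172
grip_force: 20.0
```

Call:
step_arm(motion=[[0,1,0,0,0,0,10],[0,1,0,0,0,0,10],[0,0,0,0,0,0,10],[0,0,0,0,0,0,10]])

```text
clock: 12.4
position: [0.5669, 0.0407, 0.2512]
tcp_rot: [-3.136, 0.001, 1.713]
contact_force: [-12.1, -5.3, 6.7]
gripper_width: 0.0178
grip_force: 20.0
```

Call:
step_arm(motion=[[0,0,0,0,0,0,10],[0,0,0,0,0,0,10],[0,0,0,0,0,0,10],[0,0,0,0,0,0,10],[0,0,0,0,0,0,10],[0,0,0,0,0,0,10],[0,0,0,0,0,0,10],[0,0,0,0,0,0,10],[0,0,0,0,0,0,10],[0,0,0,0,0,0,10]])

```text
clock: 13.23
position: [0.5669, 0.0407, 0.2511]
tcp_rot: [-3.136, 0.001, 1.714]
contact_force: [-12.0, -5.0, 7.2]
gripper_width: 0.0177
grip_force: 20.0
```

```bash
python3 - <<'E'
from h import *
im=[vision.grab_frame(n)[:,:,::-1] for n in('top','side')]
cv2.imwrite('pics/fin.png',np.hstack([cv2.resize(im[0][100:310,150:360],(390,390)),cv2.resize(im[1][150:310,210:370],(390,390))]))
print(r.observe()['contact_force'])
E
```

```text
[-12.35773687  -5.23575023   7.14648326]
```

View pics/fin.png

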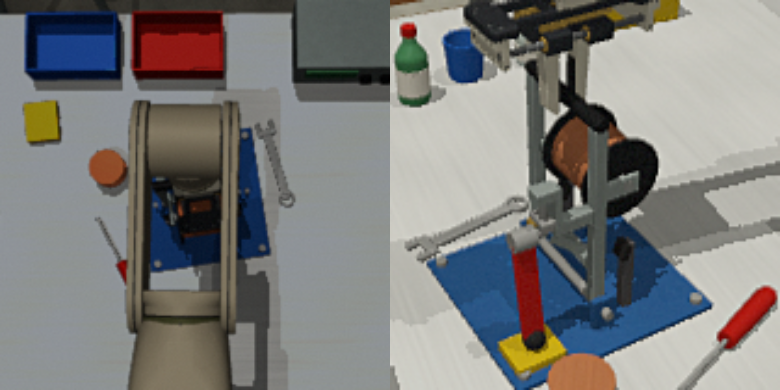

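The frame is upright and the black foot is on the yellow pad at crop (535,340). The fingers are around the bar, and the force is steady at about 12 N.

```bash
python3 -c "
from plant import close_job; print(close_job())"
```

```text
the job is handed in; nothing more can be done
None
```

The job is handed in: the kickstand snapped down to its stop while the frame leaned back, and the arm is holding the frame upright by the bar, pushing with about 12 N, with the foot pressed on the yellow pad; the judge's verdict was not shown.

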